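# Level and lock the chassis stand

## Robot

A 6-joint arm with a two-finger parallel gripper is mounted at the origin on the work surface. World frame = base frame: x ahead of the robot, y to its left, z up, the work surface at z = 0. Lengths are in mm, angles in rad, forces in N, time in s.
With the tool pointing down it reaches from about 400 to 825 mm from the base axis. Payload 7 kg.
Tool frame: the origin (TCP) lies on the centre line of the jaws, within the pads' length; the fingertips stand 8 mm ahead of it and the grasp point (between the pads) lies 11 mm behind it (tcp_to_tips is the distance from the TCP to the fingertips, in mm); z points along the fingers, y is the line along which they close (so a half turn about z gives the same grasp; the last joint's range is limited). The gripper opens to 85 mm and grips with 20 to 120 N. Pads are 22 mm wide; open, the fingers measure 114 mm over their backs; the gripper's body (76 mm by 85 mm) begins 54 mm behind the grasp point. The pads swing forward as they close: fully open they stand 13 mm farther back than shut.
Start: joints at [-1.009, 0.359, 0.012, 0, -1.224, -0.288], TCP at [182.488, -649.841, 239.302] pointing down, gripper open.
Joint ranges: [-3.07, 3.07], [-1.43, 2.12], [-1.02, 1.25], [-3.03, 1.67], [-3.05, -0], [-3.03, 3.03]. Speed limits (rad/s): [2.39, 2.39, 3.01, 3.14, 3.14, 3.14].

## Interface

Orientations are given as a 3x3 rotation matrix whose columns are the frame's x, y, z axes.
In Python, from plant import * gives the robot as it stands. The module is installed in compiled form; this text tells all that it offers.
- The arm moves only by the tool apply_moves, never from a script. Its argument "deltas" is one flat list of numbers, 7 for each row, row after row: the turn, a rotation vector about the tool's x, y, z in rad, then the shift along the tool's x, y, z in cm, then the opening, from 0 (shut) to 1 (fully open). A call has 1 to 10 rows; each row is the pose to reach, as a shift and turn from the pose commanded when the call began, along the tool's axes at that moment; what a row does not reach only later rows make up. A row lasts 1/8 s, in which the tool goes at most 62.5 mm and 10.7 degrees, less where a joint would pass 70% of its speed; a pose out of reach is approached as far as the arm can. A call with a gripper value outside its range is refused whole. The fingers move at their own pace and stop on an object; "force" is the grip in N (left out, the last holds). Time passes only in rows, so rows that repeat a pose let the fingers close. It gives the time, the measured TCP pose, the force, the opening and the grip force at its end, in the units of the state.
- get_state(): the state, without advancing time (a new reading comes with each control period).
- get_image(name): name is "scene" or "top" or "wrist"; returns a dict with "frame" (420x560x3 uint8, red, green, blue), "fx", "fy", "cx", "cy" (pixels), "dist" ([k1, k2, p1, p2, k3] as OpenCV has them; the pictures are not rectified), "R" (3x3) and "t" (3): a world point X has camera coordinates R X + t. Camera axes: x right, y down, z forward; pixel columns grow to the right and rows downward; lengths in mm; the calibration is good to about 2 mm. A picture is of the moment at which its call begins. There is no depth.
- sign_off(): hands the job in; it is judged then, once.
The state is a dict: "time": time; "joint_positions": joint angles; "qd": joint speeds; "tau": joint torques, N m; "ee_pos": TCP position; "orientation": TCP orientation; "force": force on the tool from outside, world axes, zero at the start; "moment": the same for the moment, N m; "grip_width": finger opening in mm; "gripper_force": force on a finger pad.
Only numpy, scipy, OpenCV 4.12 (cv2) and the standard library are available. Lean on these libraries where they do the work, as an engineer would, in place of code of your own. Each camera call takes 0.05 s, during which the arm holds its last target. There are 200 camera calls.

## Task

The tilting stand with the half-built robot car is tipped: push its blue table down level, then lock it there with the red-handled pin from the grey rack. Feed the pin down through the slot in the yellow bridge, feel for the square-edged blind hole in the brass block underneath, and press the pin straight in until its red collar sits down on the bridge; let go, and leave the other things on the desk where they are.

Things in the scene. Friction and masses are not known exactly. Their poses are not given: they have to be found in the camera images.
- stand: Fixed grey frame of the tilting stand on a 200 x 310 mm base plate. Origin on the desk under the middle of the blue table, z up, x away from the robot; turned only about z. Its y axis is parallel to the trunnion axis, which runs 115 mm above the desk straight over the origin. Cheeks at y = -95, 97 and 178 mm; the last two carry the yellow bridge.
- cradle (a joint): Angle of the blue table about the trunnion axis: 0 = level, positive = its near edge (-x of the stand) raised. Starts at 0.3 to 0.55 rad. Stiff hinge: it stays where it is left, takes about 4 to 5 N at the edge, and nothing stops it at level. It carries a car (60 mm high, from x = -50 to +70 mm of the stand) and the brass block.
- edge (a point): Middle of the yellow strip on the near edge of the blue table's top face, clear for pushing down. The table is 220 mm (x) by 160 mm (y); its top face passes through the trunnion axis, so when level the whole face is 115 mm above the desk. This point is 92 mm from the axis, the table's edge 110 mm.
- slot (a point): Centre of the slot, at the top face of the yellow bridge (177 mm above the desk, 12 mm thick, fixed to the stand, axes as the stand's). The slot is 28 mm (x) by 36 mm (y) and goes right through. With the table level, the flat top of the brass block lies 22 mm below this point.
- hole (a point): Nominal middle of the brass block's flat 46 x 52 mm top, 40 mm above the trunnion axis; turns with the table. Round blind hole in it: 21 mm across, 34 mm deep, no chamfer. The block is adjustable and unmeasured: the true hole centre is up to 6 mm either way along y and 2.5 mm along x from here. 7 mm down sits a stiff sliding plug: it takes about 10 N to push and stays.
- pin_mid (a point): Centre of the locking pin, half-way up its 106 mm; z runs from tip to handle. Round steel shank 20 mm across, 50 mm long, tip edge bevelled 1 mm; then a red collar 44 mm across, 8 mm thick; then a square red grip 30 x 30 mm (along its own x and y), 48 mm tall, 5 to 53 mm above this point. Stands loosely in the rack, hung by its collar; about 0.15 kg.
- pin_tip (a point): Middle of the flat tip of the pin, 53 mm below its centre. With the pin home this is 50 mm below slot.
- rack: Fixed grey block 64 x 64 x 60 mm high with a 24 mm through hole, in which the pin stands. Origin at the centre of its underside.
- tyre: Bystander: loose black rubber tyre lying flat, 68 mm across, 32 mm high. Origin under its centre.
- axle: Bystander: loose black rod 120 mm long, 10 mm thick, lying on the desk.
- driver: Bystander: loose screwdriver 170 mm long, lying on the desk.
- mouse: Bystander: loose black computer mouse 105 x 60 x 34 mm.
- gear: Bystander: loose grey gear blank 60 mm across, 22 mm high.
- bottle: Bystander: loose upright water bottle 64 mm across, 190 mm high.
Things that resemble listed ones, but are neither listed nor needed, are in the scene too. Leave any pink or white look-alike of the part that bears pin_mid alone.

How it is judged:
By the outcome, as a careful person would: the job done as asked, in the order asked, and still so for the second after the job is handed in, with the robot touching nothing.
It also fails if it takes over 72 s, if anything falls off the work surface, if the arm or the gripper's body presses on something with over 40 N, if the wrist force passes 120 N, or if a joint passes its speed limit or range.

## Working session

There is one attempt and no reset: what is moved stays moved. The work goes in short steps, Python scripts to look and compute and a tool call to move; the robot and the scene stay as the last step left them, time stands still between calls to the robot, and variables do not carry over. Pictures are saved under pics/ and viewed, at most 11 in all, crops included, and the job is handed in when it is done.

Besides the shell and the picture viewer there is one more tool, called after ">>>" in YAML: its name, and indented under it one key for each argument. apply_moves: Moves the arm, as the interface text tells. Its arguments: {"type":"object","properties":{"deltas":{"type":"array"},"force":{"type":"number"}},"required":["deltas"]}

```bash
mkdir -p pics; python3 - <<'E'
from plant import *
import cv2,pickle,numpy as np
d={}
for n in("scene","top"):
    d[n]=get_image(n); cv2.imwrite(f"pics/{n}0.png",d[n]["frame"][:,:,::-1])
    print(n,d[n]["fx"],d[n]["cx"],d[n]["dist"],(-np.array(d[n]["R"]).T@d[n]["t"]).round())
pickle.dump(d,open("im0.pkl","wb"))
s=get_state();print(s["time"],s["orientation"],s["force"],s["grip_width"])
E
```

```text
scene 530.4458904417127 271.32574043560544 [-0.20490926  0.          0.          0.          0.        ] [1431.  163. 1629.]
top 424.93824460245116 276.20812337954334 [-0.02007984  0.          0.          0.          0.        ] [ 438.   61. 1239.]
0.1 [[-9.62780925e-01 -2.70282456e-01 -5.32309784e-04]
 [-2.70282949e-01  9.62779892e-01  1.41656468e-03]
 [ 1.29624575e-04  1.50771571e-03 -9.99998855e-01]] [ 0.49020331 -0.02908622  0.53243048] 85.24944242285137
```

View pics/scene0.png

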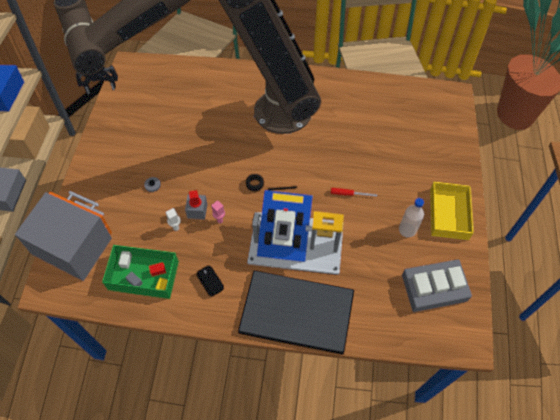

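View pics/top0.png

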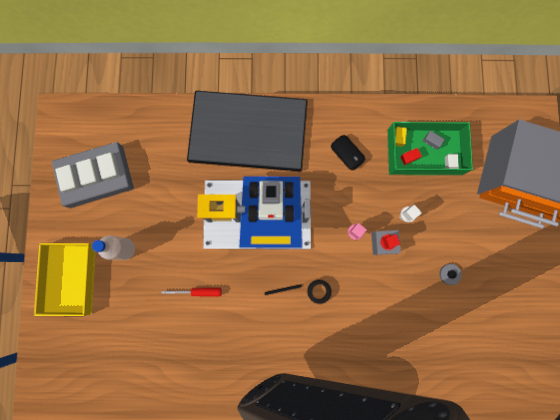

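Scene view: the stand is at about (295,230), the red pin in the rack at (196,205), with the pink look-alike at (218,211) and the white one at (173,219). In the top view the bridge slot is at (216,207), the yellow strip at (270,240), and the pin and rack at (388,242). I'll use enlarged crops next.

```bash
cat > h.py <<'E'
import cv2,pickle,numpy as np
def ray(im,uv):
    K=np.array([[im["fx"],0,im["cx"]],[0,im["fy"],im["cy"]],[0,0,1.]])
    p=cv2.undistortPoints(np.array(uv,float).reshape(-1,1,2),K,np.array(im["dist"],float)).reshape(-1,2)
    R=np.array(im["R"]);return -R.T@np.array(im["t"]),np.c_[p,np.ones(len(p))]@R
def onz(im,uv,z):
    c,d=ray(im,uv);return c+d*((z-c[2])/d[:,2])[:,None]
def tri(a,ua,b,ub):
    c1,d1=ray(a,[ua]);c2,d2=ray(b,[ub]);d1=d1[0];d2=d2[0]
    s=np.linalg.lstsq(np.c_[d1,-d2],c2-c1,rcond=None)[0]
    p=c1+s[0]*d1;q=c2+s[1]*d2;return (p+q)/2,np.linalg.norm(p-q)
def proj(im,X):
    K=np.array([[im["fx"],0,im["cx"]],[0,im["fy"],im["cy"]],[0,0,1.]])
    return cv2.projectPoints(np.array(X,float).reshape(-1,1,3),cv2.Rodrigues(np.array(im["R"]))[0],np.array(im["t"],float),K,np.array(im["dist"],float))[0].reshape(-1,2)
E
python3 - <<'E'
import cv2,pickle,numpy as np
d=pickle.load(open("im0.pkl","rb"))
T=d["top"]["frame"][165:265,190:320,::-1];P=d["top"]["frame"][195:265,340:430,::-1]
S=d["scene"]["frame"][185:275,245:350,::-1];Q=d["scene"]["frame"][180:240,160:235,::-1]
f=lambda a:cv2.resize(a,(400,300),interpolation=cv2.INTER_CUBIC)
cv2.imwrite("pics/c1.png",np.vstack([np.hstack([f(T),f(P)]),np.hstack([f(S),f(Q)])]))
E
```

```text
(no output)
```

View pics/c1.png

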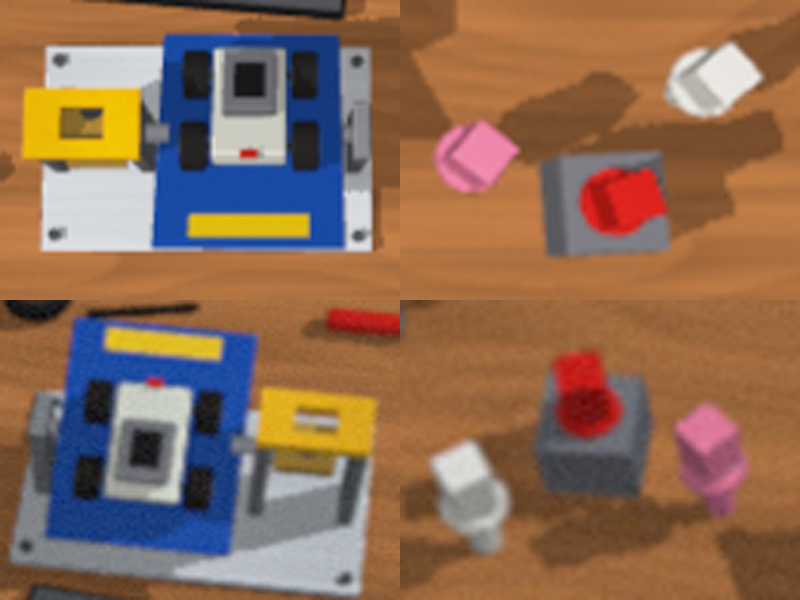

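The crops show the slot at top-view pixels (216,206), the strip at (271,240), and the red grip top at about (391,241), rotated roughly 15–20°. I'll measure these with masks.

```bash
python3 - <<'E'
from h import *
d=pickle.load(open("im0.pkl","rb"))
def blobs(n,lo,hi,box):
    im=d[n];h=cv2.cvtColor(im["frame"],cv2.COLOR_RGB2HSV)
    m=cv2.inRange(h,lo,hi);k=np.zeros_like(m);x0,y0,x1,y1=box;k[y0:y1,x0:x1]=255;m&=k
    return [(c,cv2.contourArea(c)) for c in cv2.findContours(m,cv2.RETR_CCOMP,cv2.CHAIN_APPROX_NONE)[0] if cv2.contourArea(c)>15],m
B={"top":(190,165,320,265),"scene":(245,185,350,275)}
P={"top":(365,225,410,260),"scene":(180,180,212,225)}
st={}
for n in B:
    for c,a in blobs(n,(20,120,100),(34,255,255),B[n])[0]:
        m=cv2.moments(c);ce=(m["m10"]/m["m00"],m["m01"]/m["m00"])
        r=cv2.minAreaRect(c);w=onz(d[n],cv2.boxPoints(r),177)
        print(n,"yel",a,np.round(ce,1),"rect@177 ctr",w.mean(0).round(1),np.round(r[1],1),"edges",[np.round(np.degrees(np.arctan2(*(w[(i+1)%4]-w[i])[1::-1])),1) for i in range(2)])
        if n=="top" and 400<a: print("corners",w.round(0).tolist())
        if a<1500: st.setdefault(n,[]).append(ce)
    for c,a in blobs(n,(0,150,60),(6,255,255),P[n])[0]+blobs(n,(174,150,60),(180,255,255),P[n])[0]:
        print(n,"red",a,cv2.boundingRect(c))
im=d["top"]
h=cv2.cvtColor(im["frame"],cv2.COLOR_RGB2HSV)
bright=cv2.inRange(h,(0,150,200),(8,255,255));dk=cv2.inRange(h,(0,150,50),(8,255,199))
print(h[228:256,374:404,2]*(h[228:256,374:404,1]>150)*((h[228:256,374:404,0]<6)|(h[228:256,374:404,0]>174)))
np.set_printoptions(linewidth=200)
print(h[200:216:1,204:230,2])
E
```

```text
top yel 227.0 [270.1 240. ] rect@177 ctr [502.3  80.  177. ] [ 6. 38.] edges [np.float64(-89.7), np.float64(-179.9)]
top yel 873.5 [216.5 206.5] rect@177 ctr [584.7 216.  177. ] [38.1 25.9] edges [np.float64(-1.0), np.float64(-92.5)]
corners [[554.0, 265.0, 177.0], [620.0, 264.0, 177.0], [616.0, 167.0, 177.0], [550.0, 169.0, 177.0]]
top yel 25.0 [219.  202.9] rect@177 ctr [595.  209.6 177. ] [8. 4.] edges [np.float64(1.4), np.float64(-89.7)]
top red 200.5 (381, 234, 19, 16)
scene yel 565.5 [327.  223.1] rect@177 ctr [600.2 215.4 177. ] [29.9 23.5] edges [np.float64(179.7), np.float64(89.6)]
scene yel 65.5 [327.8 220.4] rect@177 ctr [587.  215.3 177. ] [13.2  6.4] edges [np.float64(178.0), np.float64(88.0)]
scene yel 140.5 [287.4 197.6] rect@177 ctr [518.9  79.5 177. ] [29.6  5.8] edges [np.float64(-177.6), np.float64(90.2)]
scene red 127.5 (189, 190, 12, 17)
[[  0   0   0   0   0   0   0   0   0   0   0   0   0   0   0   0   0   0
    0   0   0   0   0   0   0   0   0   0   0   0]
 [  0   0   0   0   0   0   0   0   0   0   0   0   0   0   0   0   0   0
    0   0   0   0   0   0   0 
[... 4284 characters left out ...]
 139 150 145 146 149 148 156 204 243 243 243 242 242 241]
 [234 234 234 234 228 167 115 115 116 114 115 115 116 116 115 114 115 115 126 191 243 243 242 242 242 242]
 [235 234 234 235 231 208 190 191 190 190 191 193 195 198 196 195 195 195 199 223 243 243 242 242 242 242]
 [235 235 235 236 236 237 238 238 238 239 239 240 241 242 242 241 241 242 241 242 243 242 243 243 243 242]
 [236 236 236 237 237 238 238 238 238 239 239 240 240 242 242 241 241 241 241 241 242 243 243 243 242 242]
 [236 236 237 237 238 238 238 237 237 238 238 238 239 241 241 242 241 241 241 242 242 243 243 243 242 242]
 [236 236 236 236 237 237 237 237 238 238 238 238 239 240 241 241 241 241 241 242 242 242 243 243 243 242]]
```

```bash
python3 - <<'E'
from h import *
d=pickle.load(open("im0.pkl","rb"));T=d["top"];S=d["scene"]
p,e=tri(T,(270.1,240),S,(287.4,197.6));print("strip",p.round(1),e,"th",np.arcsin((p[2]-115)/92))
print("slot",onz(T,[(216,205.6),(209,205.6),(223,205.6),(216,200),(216,211)],177).round(1).tolist())
pl=onz(T,[(203.3,248.3),(310.9,248.3),(204.6,180.3),(311,180.3)],8);print("plate",pl.round(1).tolist())
# yaw from strip long edges and bridge, blue edge rows
h=cv2.cvtColor(T["frame"],cv2.COLOR_RGB2HSV)
for nm,lo,hi,b in(("blue",(105,120,60),(125,255,255),(235,165,310,255)),):
    m=cv2.inRange(h,lo,hi);k=np.zeros_like(m);k[b[1]:b[3],b[0]:b[2]]=255
    c=max(cv2.findContours(m&k,cv2.RETR_EXTERNAL,2)[0],key=cv2.contourArea);r=cv2.minAreaRect(c);print(nm,cv2.approxPolyDP(c,4,True).reshape(-1,2).tolist())
# pin grip top: bright red face, saturated V>=200, columns>387 
m=cv2.inRange(h,(0,150,200),(8,255,255));k=np.zeros_like(m);k[235:252,388:404]=255;m&=k
m=cv2.morphologyEx(m,cv2.MORPH_OPEN,np.ones((3,3)))
m[244:256,:391]*=1
c=max(cv2.findContours(m,cv2.RETR_EXTERNAL,1)[0],key=cv2.contourArea)
r=cv2.minAreaRect(c);w=onz(T,cv2.boxPoints(r),116);print(r,w.mean(0).round(1),w.round(1).tolist())
print("rack", [onz(T,[uv],60).round(1).tolist() for uv in [(374,232),(400,254)]])
mm=cv2.inRange(h,(0,0,40),(180,60,140));k=np.zeros_like(mm);k[222:262,366:410]=255;c=max(cv2.findContours(mm&k,0,1)[0],key=cv2.contourArea);print(cv2.boundingRect(c))
# scene red top
hs=cv2.cvtColor(S["frame"],cv2.COLOR_RGB2HSV)[188:209,186:204];np.set_printoptions(linewidth=200)
print(hs[:,:,2]*(hs[:,:,1]>150))
E
```

```text
strip [503.8  79.  153.3] 2.290994974337732 th 0.42932671327828276
slot [[588.4, 217.0, 177.0], [588.3, 234.8, 177.0], [588.4, 199.3, 177.0], [602.7, 217.4, 177.0], [574.6, 216.7, 177.0]]
plate [[487.4, 275.6, 8.0], [489.1, -35.2, 8.0], [687.5, 277.4, 8.0], [689.0, -36.6, 8.0]]
blue [[244, 177], [240, 246], [300, 247], [299, 177]]
((393.0, 242.0), (12.0, 10.0), 90.0) [ 502.3 -243.8  116. ] [[518.0, -231.0, 116.0], [518.2, -257.5, 116.0], [486.5, -256.5, 116.0], [486.4, -230.1, 116.0]]
rack [[[533.0, -206.9, 60.0]], [[472.4, -277.3, 60.0]]]
(372, 230, 28, 25)
[[148 151 149 151   0 153   0   0 153 154   0 155   0 159 158 160 163 166]
 [156 159 153 152 155 154 157 152 146 149 155 153 152 159 155 159 159 162]
 [160   0 161 162 164 172 181 177 167 166 170 161 156   0 156 157 158 154]
 [165 159 160 170 181 187 198 199 194 191 189 169 159 162 164 161 157 155]
 [159   0 151 177 188 197 195 194 201 201 192 175 164 160 156 162 160 160]
 [155   0 144 181 196 193 190 194 195 191 195 184 162 156 154 155 157 159]
 [151   0   0 175 195 191 192 195 195 196 199 190 161   0   0   0   0   0]
 [  0   0 
[... 340 characters left out ...]
148 172 168   0   0   0]
 [  0   0   0   0 115 119 117 117 109 116 114 119 132 167 179   0   0   0]
 [  0   0   0 121 125 119 120 118 118 123 111 115 130 164 189   0   0   0]
 [  0   0   0 121 129 121 118 120 113 112 116 115 126 166 184   0   0   0]
 [  0   0   0   0 122 124 113 115 117 115 116 121 142 167 176   0   0   0]
 [  0   0   0   0 118 130 126 120 123 121 126 156 166 168 157   0   0   0]
 [  0   0   0   0   0 126 130 137 155 156 160 178 175 155   0   0   0   0]
 [  0   0   0   0   0   0 124 133 155 163 156 158 144   0   0   0   0   0]
 [  0   0   0   0   0   0   0   0 120   0   0   0   0   0   0   0   0   0]
 [  0   0   0   0   0   0   0   0   0   0   0   0   0   0   0   0   0   0]]
```

Scale checks out: stand origin ≈ (588,79), yaw ≈ 0, tilt ≈ 0.43, slot ≈ (588,217), and pin ≈ (502,-243). Next I move over the pin for a wrist view on the way.

>>> apply_moves:
  deltas: [0, 0, 0.274, -39.6, 30.9, -3.1, 1, 0, 0, 0.274, -39.6, 30.9, -3.1, 1, 0, 0, 0.274, -39.6, 30.9, -3.1, 1, 0, 0, 0.274, -39.6, 30.9, -3.1, 1, 0, 0, 0.274, -39.6, 30.9, -3.1, 1, 0, 0, 0.274, -39.6, 30.9, -3.1, 1, 0, 0, 0.274, -39.6, 30.9, -3.1, 1, 0, 0, 0.274, -39.6, 30.9, -3.1, 1, 0, 0, 0.274, -39.6, 30.9, -3.1, 1, 0, 0, 0.274, -39.6, 30.9, -3.1, 1]

```text
time: 1.35
ee_pos: [480.1, -244.8, 270.0]
orientation: [[-1.0, -0.001, -0.001], [-0.001, 1.0, 0.0], [0.001, 0.0, -1.0]]
force: [0.3, -0.6, -0.2]
grip_width: 85.2
gripper_force: 0.0
```

```bash
python3 - <<'E'
from plant import *
from h import *
w=get_image("wrist");pickle.dump(w,open("w1.pkl","wb"));cv2.imwrite("pics/w1.png",w["frame"][:,:,::-1])
s=get_state();print(s["time"],s["ee_pos"],s["joint_positions"],np.round(s["orientation"],3).tolist(),s["force"])
print(-np.array(w["R"]).T@w["t"],proj(w,[502,-243,116]),w["dist"])
E
```

```text
1.4 [ 479.69885946 -245.47173663  269.96009724] [-1.09101566e-01  1.15264933e-01 -2.39722854e-01 -5.80497137e-05
 -1.21664612e+00 -1.46171361e+00] [[-1.0, 0.0, -0.001], [0.0, 1.0, 0.0], [0.001, 0.0, -1.0]] [0.17090034 0.62197481 0.86321092]
[ 408.89032659 -245.28181414  404.47423148] [[282.73939073 222.97409882]] [-0.01780922  0.          0.          0.          0.        ]
```

View pics/w1.png

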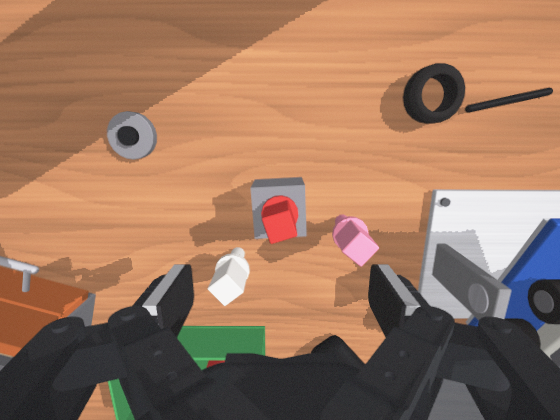

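The wrist view shows the red grip top at about (281,226) in the rack, turned about 15°, with the pink one at (358,245) and the white one at (228,280). I'll refine the pin position.

```bash
python3 - <<'E'
from h import *
w=pickle.load(open("w1.pkl","rb"))
h=cv2.cvtColor(w["frame"],cv2.COLOR_RGB2HSV);b=h[190:250,255:310]
red=(b[:,:,1]>150)&((b[:,:,0]<6)|(b[:,:,0]>174))
print(np.histogram(b[:,:,2][red],12))
m=np.zeros(h.shape[:2],np.uint8);m[190:250,255:310]=red*255
from itertools import product
hi=np.percentile(b[:,:,2][red],90);print(hi)
t=m.copy();t[h[:,:,2]<hi-12]=0
t[:206]=0
t=cv2.morphologyEx(t,cv2.MORPH_OPEN,np.ones((5,5)))
c=max(cv2.findContours(t,0,1)[0],key=cv2.contourArea);r=cv2.minAreaRect(c);X=onz(w,cv2.boxPoints(r),116)
print(r,X.mean(0),[np.degrees(np.arctan2(*(X[i+1]-X[i])[1::-1])).round(1) for i in range(2)],[np.linalg.norm(X[i+1]-X[i]).round(1) for i in range(2)])
# all-red silhouette lower extents & rack top
g=cv2.inRange(h,(0,0,90),(180,50,200));k=np.zeros_like(g);k[170:245,245:312]=255
c=max(cv2.findContours(g&k,0,1)[0],key=cv2.contourArea);print("rack",cv2.boundingRect(c))
v=cv2.resize(w["frame"][170:260,235:325,::-1],(500,500),interpolation=2);v2=cv2.cvtColor(cv2.resize(t[170:260,235:325],(300,300)),8);cv2.imwrite("pics/c2.png",np.hstack([v,cv2.copyMakeBorder(v2,0,200,0,0,0)]))
E
```

```text
(array([167,  51,  15,  18,  19,  15,  18,  36,  38,  54,  60, 855]), array([147.        , 155.08333333, 163.16666667, 171.25      ,
       179.33333333, 187.41666667, 195.5       , 203.58333333,
       211.66666667, 219.75      , 227.83333333, 235.91666667,
       244.        ]))
240.0
((279.56488037109375, 226.71083068847656), (26.247167587280273, 27.5705509185791), 72.89727020263672) [ 506.18799026 -246.22783803  116.        ] [np.float64(107.8), np.float64(17.0)] [np.float64(27.9), np.float64(27.9)]
rack (251, 178, 56, 61)
```

View pics/c2.png

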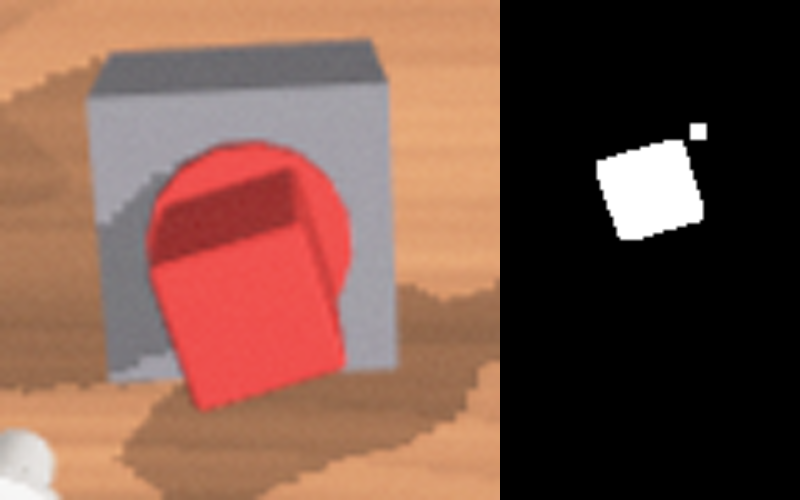

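The grip top's corners are clear: centre at pixel (280,226.7), edges at about 17°. Now I'll check it against the collar and head for the table push.

```bash
python3 - <<'E'
from h import *
w=pickle.load(open("w1.pkl","rb"));d=pickle.load(open("im0.pkl","rb"))
f=lambda a:[(235+.18*x-.5+.09,170+.18*y-.5+.09) for x,y in a]
X=onz(w,f([(152,266),(302,222),(343,362),(203,410)]),116);print("top",X.mean(0),X.round(1).tolist())
print("collar",onz(w,f([(248,142),(148,240),(352,240)]),68).round(1).tolist())
X=onz(w,f([(90,97),(387,82),(397,370),(109,382)]),60);print("rack",X.mean(0),X.round(1).tolist())
print("tri",tri(w,(279.8,226.5),d["top"],(392.3,241.5)))
E
```

```text
top [ 505.74310838 -246.19815689  116.        ] [[496.2, -264.0, 116.0], [487.9, -236.8, 116.0], [514.7, -229.0, 116.0], [524.2, -255.0, 116.0]]
collar [[483.8, -246.8, 68.0], [505.0, -267.9, 68.0], [504.9, -224.8, 68.0]]
rack [ 506.42520171 -247.28611551   60.        ] [[475.9, -280.1, 60.0], [472.7, -217.6, 60.0], [537.1, -213.9, 60.0], [540.0, -277.6, 60.0]]
tri (array([ 505.24442128, -244.47118797,  112.72486648]), np.float64(4.3333518460358365))
```

>>> apply_moves:
  deltas: [0, 0, 0, 0, 6, 0, 0, 0, 0, 0, 0, 12, 0, 0, 0, 0, 0, 0, 18, 0, 0, 0, 0, 0, -1.6, 24, 0, 0, 0, 0, 0, -1.6, 30, 0, 0, 0, 0, 0, -1.6, 32.4, 4, 0, 0, 0, 0, -1.6, 32.4, 7, 0, 0, 0, 0, -1.6, 32.4, 7, 0, 0, 0, 0, -1.6, 32.4, 7, 0]

```text
time: 2.52
ee_pos: [497.0, 77.8, 201.5]
orientation: [[-1.0, 0.002, 0.001], [0.002, 1.0, 0.0], [-0.001, 0.0, -1.0]]
force: [1.2, -0.4, 0.3]
grip_width: 0.2
gripper_force: 0.0
```

>>> apply_moves:
  deltas: [0, 0, 0, 0, 0, 2, 0, 0, 0, 0, 0, 0, 3.5, 0, 0, 0, 0, 0, 0, 4.5, 0, 0, 0, 0, 0, 0, 5.4, 0, 0, 0, 0, 0, 0, 6.2, 0, 0, 0, 0, 0, 0, 6.8, 0, 0, 0, 0, 0, 0, 7.2, 0, 0, 0, 0, 0, 0, 7.5, 0, 0, 0, 0, 0, 0, 7.6, 0, 0, 0, 0, 0, 0, 7.6, 0]

```text
time: 3.78
ee_pos: [496.6, 78.9, 124.2]
orientation: [[-1.0, 0.0, 0.001], [0.0, 1.0, 0.0], [-0.001, 0.0, -1.0]]
force: [0.4, -0.0, 0.9]
grip_width: -0.2
gripper_force: 0.0
```

```bash
python3 - <<'E'
from plant import *
import numpy as np
for i in range(3):
    w=get_image("wrist" if i else "top");s=get_state();print(s["ee_pos"],s["force"],s["moment"])
E
```

```text
[496.63935709  78.89653269 124.29723282] [ 0.37756975 -0.42185291 -0.177187  ] [ 0.0576882  -0.00846318  0.01654953]
[496.6511344   78.93114679 124.3544842 ] [ 0.75632224  0.02077691 -0.00208777] [ 0.00133845  0.02800332 -0.03173077]
[496.60198105  78.88400796 124.34401296] [-0.22685616  0.24955523  0.07314222] [0.00093063 0.00396538 0.03888126]
```

>>> apply_moves:
  deltas: [0, 0, 0, 0, 0, 0.03, 0, 0, 0, 0, 0, 0, 0.06, 0]

```text
time: 4.18
ee_pos: [496.5, 78.8, 124.0]
orientation: [[-1.0, 0.0, 0.0], [0.0, 1.0, 0.0], [-0.0, 0.0, -1.0]]
force: [-1.8, 1.3, 4.0]
grip_width: -0.0
gripper_force: 1.9
```

>>> apply_moves:
  deltas: [0, 0, 0, 0, 0, 0.03, 0, 0, 0, 0, 0, 0, 0.07, 0]

```text
time: 4.42
ee_pos: [496.5, 78.8, 123.2]
orientation: [[-1.0, 0.0, 0.001], [0.0, 1.0, 0.0], [-0.001, 0.0, -1.0]]
force: [-1.2, 1.5, 3.3]
grip_width: 0.2
gripper_force: 2.0
```

```bash
python3 - <<'E'
from plant import *
from h import *
w=get_image("scene");t=get_image("top");s=get_state();print(s["ee_pos"],s["force"],s["moment"])
f=lambda a:cv2.resize(a,(400,400),interpolation=2)
cv2.imwrite("pics/c3.png",np.hstack([f(w["frame"][175:275,240:350,::-1]),f(t["frame"][165:265,190:320,::-1])]))
E
```

```text
[496.48200029  78.81369728 123.15881069] [ 0.60542095 -0.05541918  3.71174488] [0.10923542 0.17326385 0.01667383]
```

View pics/c3.png

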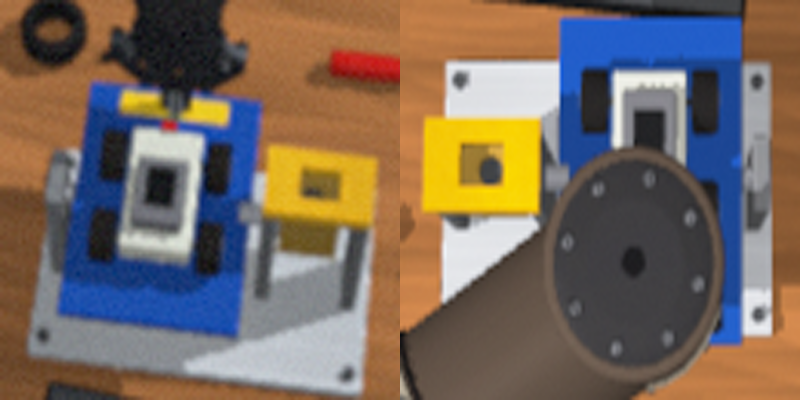

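The table looks level with about 4 N of contact, and the hole shows in the slot in the top view at about (219,207). I'll lift off, back away and measure.

>>> apply_moves:
  deltas: [0, 0, 0, 0, 0, -4, 0, 0, 0, 0, 0, 0, -10, 0, 0, 0, 0, 0, -6, -12, 0, 0, 0, 0, 0, -12, -12, 0, 0, 0, 0, 0, -18, -12, 0.7, 0, 0, 0, 0, -24, -12, 0.7, 0, 0, -0.15, -0.9, -30, -12, 0.7, 0, 0, -0.3, -0.9, -32.5, -12, 0.7, 0, 0, -0.3, -0.9, -32.5, -12, 0.7, 0, 0, -0.3, -0.9, -32.5, -12, 0.7]

```text
time: 5.78
ee_pos: [504.9, -245.9, 242.5]
orientation: [[-0.956, -0.293, -0.001], [-0.293, 0.956, 0.0], [0.001, 0.001, -1.0]]
force: [-0.3, 0.1, 0.1]
grip_width: 59.9
gripper_force: 0.0
```

```bash
python3 - <<'E'
from plant import *
from h import *
d={n:get_image(n) for n in("top","scene","wrist")};pickle.dump(d,open("im1.pkl","wb"))
s=get_state();print(s["ee_pos"],s["grip_width"],np.round(s["orientation"],3).tolist())
w0=pickle.load(open("w1.pkl","rb"));print("pink",onz(w0,[(358,248)],106),onz(w0,[(350,228)],54),"white",onz(w0,[(228,282)],106))
C={}
for n,b in(("top",(240,225,310,265)),("scene",(255,185,315,215))):
    h=cv2.cvtColor(d[n]["frame"],cv2.COLOR_RGB2HSV);m=cv2.inRange(h,(20,120,100),(34,255,255));k=np.zeros_like(m);k[b[1]:b[3],b[0]:b[2]]=255
    c=max(cv2.findContours(m&k,0,1)[0],key=cv2.contourArea);M=cv2.moments(c);C[n]=(M["m10"]/M["m00"],M["m01"]/M["m00"]);print(n,cv2.boundingRect(c),C[n])
print("strip",tri(d["top"],C["top"],d["scene"],C["scene"]))
T=d["top"];np.set_printoptions(linewidth=200);print(cv2.cvtColor(T["frame"],cv2.COLOR_RGB2HSV)[198:214,205:228,2])
f=lambda a:cv2.resize(a,(400,400),interpolation=2)
cv2.imwrite("pics/c4.png",np.hstack([f(T["frame"][185:235,190:240,::-1]),f(d["wrist"]["frame"][:,:,::-1])]))
E
```

```text
[ 505.25767862 -245.32052045  243.10085987] 59.58278585698099 [[-0.955, -0.295, 0.0], [-0.295, 0.955, 0.0], [-0.0, 0.0, -1.0]]
pink [[ 533.53549842 -161.67063947  106.        ]] [[ 528.51403204 -159.04203864   54.        ]] white [[ 574.5267088  -303.85982585  106.        ]]
top (252, 240, 38, 8) (270.5, 243.51227390180878)
scene (273, 198, 30, 8) (287.42792792792795, 201.56756756756758)
strip (array([496.75150154,  78.72223214, 117.15019259]), np.float64(1.9376844310983177))
[[246 246 245 245 246 246 246 247 247 247 247 247 248 248 248 248 248 248 249 249 249 249 249]
 [246 245 244 245 246 246 247 247 247 247 247 247 248 248 249 248 248 249 249 249 249 249 249]
 [246 245 245 244 237 224 225 226 227 229 228 228 230 231 231 233 233 234 240 249 249 249 249]
 [245 245 246 243 215 136 147 147 151 160 161 160 160 168 190 197 197 200 222 249 249 249 249]
 [245 246 246 243 217 146 159 159 157 158 157 156 156 174 217 217 219 221 233 249 249 249 250]
 [246 246 246 242 205 151 160 158 157 157 156 155 153 160 186 192 215 222 235 248 248 249 249]
 [246 246 246 240 187 153 158 157 158 157 154 146
[... 201 characters left out ...]
0  70  78 112 200 249 250 250 250]
 [245 246 246 241 187 152 157 156 155 152 130  79  71  71  69  71  79 104 190 250 250 250 250]
 [245 246 247 241 187 150 156 157 157 156 136  74  70  71  71  71  75 102 194 250 250 250 250]
 [245 245 245 240 188 151 157 156 158 160 148  96  69  70  71  70  70 112 209 250 250 250 250]
 [244 244 245 239 186 150 155 157 159 159 155 133  87  68  70  75 102 147 221 250 250 250 250]
 [245 244 245 242 224 215 218 219 220 221 221 220 211 200 200 203 214 224 238 250 250 250 249]
 [245 245 245 246 247 247 247 247 248 248 249 249 250 249 249 249 249 249 250 250 250 250 250]
 [245 246 246 247 247 247 247 247 248 248 248 248 249 249 249 249 249 249 249 250 250 250 250]]
```

View pics/c4.png

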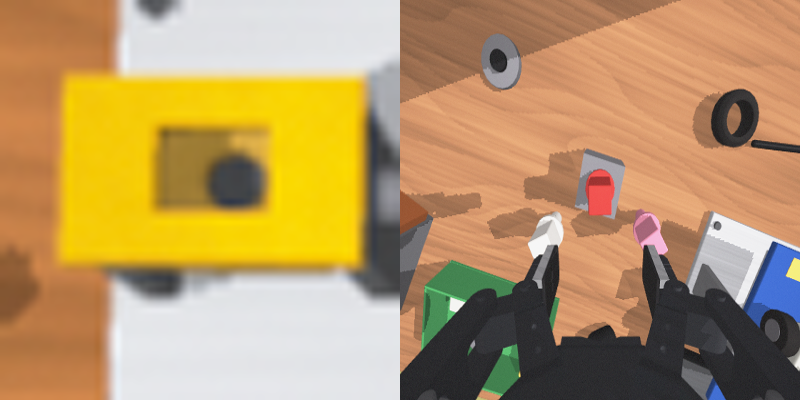

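The slot spans roughly (209–223, 200–211) in the top view. The hole is offset in it, centred at about (219.5,207.5). In the wrist view the gripper is over the pin and the fingers are clear of the look-alikes.

```bash
python3 - <<'E'
from h import *
d=pickle.load(open("im1.pkl","rb"))
print(onz(d["top"],[(215.9,205.57)],177),onz(d["top"],[(219.5,207.5)],155))
print(proj(d["top"],[[598.9,209,155],[577.9,209,155],[588,198.5,155]]))
h=d["scene"]["frame"];print(proj(d["scene"],[[588,217,177],[588,213,155]]))
E
```

```text
[[588.43451894 217.30196124 177.        ]] [[586.56997211 211.12795704 155.        ]]
[[220.43419757 202.7699152 ]
 [220.24816007 210.84143502]
 [224.40819844 206.97436675]]
[[328.10130618 220.7643733 ]
 [326.28014155 224.04150823]]
```

>>> apply_moves:
  deltas: [0, 0, 0, 0, 0, 5, 0.7, 0, 0, 0, 0, 0, 10, 0.7, 0, 0, 0, 0, 0, 13, 0.7, 0, 0, 0, 0, 0, 15.4, 0.7, 0, 0, 0, 0, 0, 15.4, 0.7, 0, 0, 0, 0, 0, 15.4, 0.2, 0, 0, 0, 0, 0, 15.4, 0.2, 0, 0, 0, 0, 0, 15.4, 0.2, 0, 0, 0, 0, 0, 15.4, 0.2]
  force: 60

```text
time: 7.05
ee_pos: [506.3, -246.3, 90.6]
orientation: [[-0.955, -0.296, 0.003], [-0.296, 0.955, -0.0], [-0.003, -0.001, -1.0]]
force: [0.7, 2.2, 7.2]
grip_width: 29.6
gripper_force: 60.3
```

>>> apply_moves:
  deltas: [0, 0, 0, 0, 0, -1, 0.2, 0, 0, 0, 0, 0, -4, 0.2, 0, 0, 0, 0, 0, -9, 0.2, 0, 0, 0, 0, 0, -14, 0.2, 0, 0, 0, 0, 0, -19.5, 0.2, 0, 0, 0, 0, 0, -19.5, 0.2]

```text
time: 7.8
ee_pos: [506.9, -247.0, 289.6]
orientation: [[-0.955, -0.295, 0.009], [-0.295, 0.955, -0.002], [-0.008, -0.005, -1.0]]
force: [-1.0, 0.1, -2.3]
grip_width: 29.3
gripper_force: 60.8
```

>>> apply_moves:
  deltas: [0, 0, 0, -2.5, 5, 0, 0.2, 0, 0, 0, -5.1, 10, 0, 0.2, 0, 0, 0, -7.7, 15, 0, 0.2, 0, 0, 0, -10.3, 20, 0, 0.2, 0, 0, 0, -12.9, 25, 0, 0.2, 0, 0, 0, -15.5, 30, 0, 0.2, 0, 0, 0, -18, 35, 0, 0.2, 0, 0, 0, -20, 39, 0, 0.2, 0, 0, 0, -21.3, 41.2, 0, 0.2, 0, 0, 0, -21.3, 41.2, 0, 0.2]

```text
time: 9.05
ee_pos: [586.7, 211.4, 282.8]
orientation: [[-0.955, -0.297, -0.002], [-0.297, 0.955, -0.001], [0.002, -0.0, -1.0]]
force: [-0.9, -0.9, -2.5]
grip_width: 29.6
gripper_force: 60.6
```

```bash
python3 - <<'E'
from plant import *
from h import *
d={n:get_image(n) for n in("scene","wrist")};pickle.dump(d,open("im2.pkl","wb"))
s=get_state();print(s["time"],s["ee_pos"],s["grip_width"],np.round(s["orientation"],4).tolist(),s["force"],s["joint_positions"])
w=d["wrist"]
f=lambda a:cv2.resize(a,(400,400),interpolation=2)
cv2.imwrite("pics/c5.png",np.hstack([f(d["scene"]["frame"][165:265,270:370,::-1]),f(w["frame"][:,:,::-1])]))
p=s["ee_pos"];print([proj(w,[p[0],p[1],p[2]+z]).round(1).tolist() for z in(25,-30,-80)])
E
```

```text
9.15 [586.64803821 209.66063254 283.40024449] 29.34666215184537 [[-0.9554, -0.2952, -0.0012], [-0.2952, 0.9554, -0.0008], [0.0014, -0.0004, -1.0]] [-0.34133465 -0.35787637 -1.74884387] [ 6.56119513e-01  2.50496708e-01 -4.02522770e-02 -1.28959359e-04
 -1.28147265e+00 -1.92717393e+00]
[[[280.0, 304.6]], [[280.3, 252.1]], [[280.4, 225.6]]]
```

View pics/c5.png

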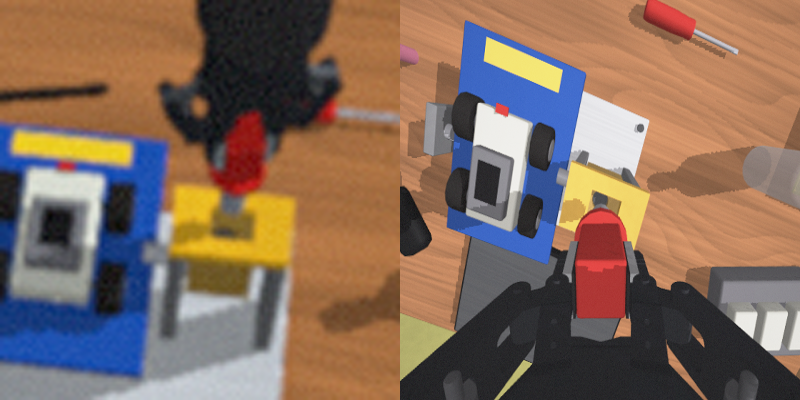

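The pin is held upright above the slot. I'll lower it to just above the bridge and take a settled reading.

>>> apply_moves:
  deltas: [0, 0, 0, 0, 0.1, 0.8, 0.2, 0, 0, 0, 0, 0.1, 1.5, 0.2, 0, 0, 0, 0, 0.1, 1.5, 0.2, 0, 0, 0, 0, 0.1, 1.5, 0.2]

```text
time: 9.65
ee_pos: [586.8, 210.9, 269.1]
orientation: [[-0.955, -0.295, 0.0], [-0.295, 0.955, -0.0], [-0.0, -0.0, -1.0]]
force: [0.8, -0.7, -1.6]
grip_width: 29.6
gripper_force: 60.6
```

```bash
cat > st.py <<'E'
from plant import *
import numpy as np
a=[]
for i in range(3):
    get_image("top");s=get_state();a.append(np.r_[s["ee_pos"],s["force"],s["moment"],s["grip_width"]])
print(round(s["time"],2),np.mean(a,0).round(2))
E
python3 st.py; python3 - <<'E'
from plant import *
from h import *
w=get_image("wrist");s=get_state();p=s["ee_pos"]
c=w["frame"][170:250,240:330,::-1];print(p,proj(w,[[588.4,217.3,177],[p[0]-.6,p[1],p[2]-80]]))
cv2.imwrite("pics/c6.png",cv2.resize(c,(720,600),interpolation=2))
E
```

```text
9.8 [ 5.8686e+02  2.1115e+02  2.6930e+02  3.9000e-01 -1.0000e-01 -2.3400e+00
  2.0000e-02  1.0000e-02 -0.0000e+00  2.9120e+01]
[586.80952853 211.24925681 269.25008508] [[287.86177679 224.514248  ]
 [281.47794043 224.72064225]]
```

View pics/c6.png

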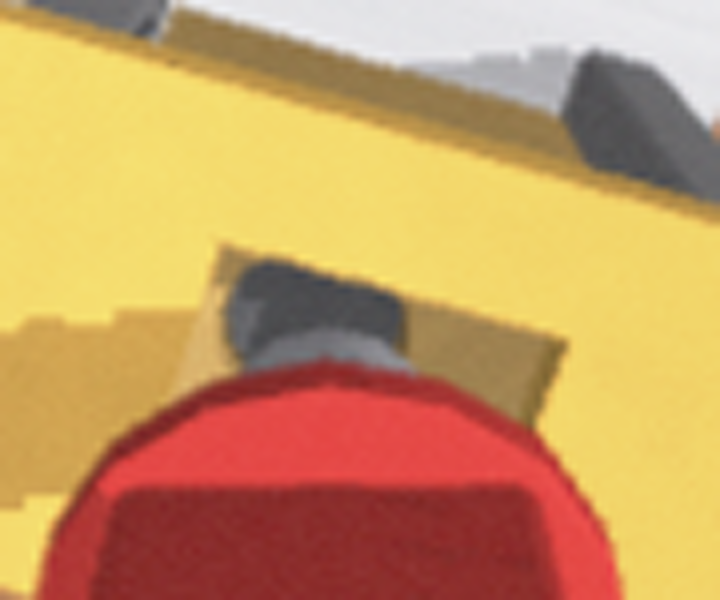

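```bash
python3 - <<'E'
from plant import *
from h import *
w=get_image("wrist");p=get_state()["ee_pos"]
f=lambda a:[(240+(x+.5)/8-.5,170+(y+.5)/7.5-.5) for x,y in a]
X=onz(w,f([(222,245),(567,342)]),177);print("slot near corners",X.round(1).tolist());e=X[1]-X[0];print(np.linalg.norm(e),np.degrees(np.arctan2(e[1],e[0])))
print("hole L/R, top",onz(w,f([(228,305),(405,300),(272,260)]),155).round(1).tolist())
print("tip arc",onz(w,f([(327,330)]),p[2]-80).round(1).tolist(),p)
q=np.array([p[0],p[1],p[2]-80]);a=np.linspace(0,6.28,13)
for nm,c in(("tip",q),("hole",np.array([586.6,211.1,155]))):
    u=proj(w,c+10*np.c_[np.cos(a),np.sin(a),0*a]);u=(u-[240,170]+.5)*[8,7.5];print(nm,u.min(0).round(),u.max(0).round())
E
```

```text
slot near corners [[575.6, 196.4, 177.0], [575.7, 232.1, 177.0]]
35.61549420666842 89.93463228793797
hole L/R, top [[587.8, 199.7, 155.0], [581.6, 217.8, 155.0], [581.3, 202.7, 155.0]]
tip arc [[578.0, 207.9, 189.2]] [586.78954011 211.29790783 269.22253901]
tip [231. 327.] [437. 510.]
hole [242. 242.] [423. 404.]
```

Slot corners in the wrist view give the slot at y 196–232 and near edge x 575.6. I'll shift +1.7 mm in x for clearance and descend through the slot, slowing above the block.

>>> apply_moves:
  deltas: [0, 0, 0, -0.16, -0.05, 0.3, 0.2, 0, 0, 0, -0.16, -0.05, 0.8, 0.2, 0, 0, 0, -0.16, -0.05, 1.3, 0.2, 0, 0, 0, -0.16, -0.05, 1.8, 0.2, 0, 0, 0, -0.16, -0.05, 2.3, 0.2, 0, 0, 0, -0.16, -0.05, 2.7, 0.2, 0, 0, 0, -0.16, -0.05, 2.9, 0.2, 0, 0, 0, -0.16, -0.05, 2.9, 0.2]

```text
time: 10.9
ee_pos: [588.4, 211.2, 239.9]
orientation: [[-0.955, -0.295, -0.0], [-0.295, 0.955, -0.0], [0.0, -0.0, -1.0]]
force: [0.4, 0.5, -1.6]
grip_width: 29.3
gripper_force: 60.6
```

>>> apply_moves:
  deltas: [0, 0, 0, 0, 0, 0.1, 0.2, 0, 0, 0, 0, 0, 0.2, 0.2, 0, 0, 0, 0, 0, 0.3, 0.2, 0, 0, 0, 0, 0, 0.4, 0.2, 0, 0, 0, 0, 0, 0.5, 0.2, 0, 0, 0, 0, 0, 0.5, 0.2]

```text
time: 11.65
ee_pos: [588.5, 211.2, 235.2]
orientation: [[-0.955, -0.295, 0.0], [-0.295, 0.955, 0.0], [-0.0, -0.0, -1.0]]
force: [-0.6, -0.3, -0.4]
grip_width: 29.2
gripper_force: 60.9
```

```bash
python3 st.py
```

```text
11.8 [ 5.8845e+02  2.1121e+02  2.3518e+02 -4.0000e-01  1.5000e-01 -6.9000e-01
 -5.0000e-02  1.5000e-01  2.0000e-02  2.9400e+01]
```

>>> apply_moves:
  deltas: [0, 0, 0, 0, 0, 0.05, 0.2, 0, 0, 0, 0, 0, 0.05, 0.2, 0, 0, 0, 0, 0, 0.05, 0.2]

```text
time: 12.18
ee_pos: [588.5, 211.2, 234.9]
orientation: [[-0.955, -0.295, 0.001], [-0.295, 0.955, 0.0], [-0.001, 0.0, -1.0]]
force: [-1.0, 0.2, 3.0]
grip_width: 29.1
gripper_force: 61.1
```

```bash
python3 st.py
```

```text
12.32 [ 5.8848e+02  2.1120e+02  2.3476e+02 -2.8000e-01 -5.6000e-01  1.5300e+00
 -2.4000e-01  2.8000e-01 -2.0000e-02  2.9450e+01]
```

Contact confirmed at about 4 N with tip z ≈ 155. Now I slide with light pressure toward -x, where the camera puts the hole.

>>> apply_moves:
  deltas: [0, 0, 0, 0.04, 0.01, 0.03, 0.2, 0, 0, 0, 0.08, 0.02, 0.03, 0.2, 0, 0, 0, 0.11, 0.03, 0.03, 0.2, 0, 0, 0, 0.15, 0.05, 0.03, 0.2, 0, 0, 0, 0.15, 0.05, 0.03, 0.2]

```text
time: 12.95
ee_pos: [586.9, 211.0, 234.0]
orientation: [[-0.955, -0.295, -0.0], [-0.295, 0.955, -0.0], [0.0, -0.0, -1.0]]
force: [2.0, -3.7, -3.6]
grip_width: 29.5
gripper_force: 60.2
```

```bash
python3 st.py
```

```text
13.1 [ 5.8686e+02  2.1099e+02  2.3406e+02  1.8100e+00 -2.9300e+00 -4.2100e+00
 -1.2900e+00 -1.1000e+00  3.0000e-02  2.9050e+01]
```

Lateral force appeared and z dropped slightly, so the tip may be catching the rim. I'll follow the force (tool -y) while pressing gently.

>>> apply_moves:
  deltas: [0, 0, 0, -0.01, -0.04, 0.05, 0.2, 0, 0, 0, -0.02, -0.08, 0.08, 0.2, 0, 0, 0, -0.02, -0.08, 0.08, 0.2]

```text
time: 13.48
ee_pos: [587.2, 210.7, 233.5]
orientation: [[-0.955, -0.295, 0.0], [-0.295, 0.955, 0.0], [-0.0, 0.0, -1.0]]
force: [-0.1, -0.7, -0.8]
grip_width: 29.0
gripper_force: 60.6
```

```bash
python3 st.py
```

```text
13.62 [ 5.8720e+02  2.1074e+02  2.3353e+02  3.5000e-01 -3.9000e-01 -1.5000e+00
 -3.5000e-01 -2.0000e-01 -2.0000e-02  2.9190e+01]
```

It's in: z is 1.4 mm below the surface with almost no load. I'll press deeper slowly.

>>> apply_moves:
  deltas: [0, 0, 0, 0, -0.02, 0.1, 0.2, 0, 0, 0, 0, -0.02, 0.2, 0.2, 0, 0, 0, 0, -0.02, 0.3, 0.2, 0, 0, 0, 0, -0.02, 0.4, 0.2, 0, 0, 0, 0, -0.02, 0.4, 0.2]

```text
time: 14.25
ee_pos: [587.3, 210.3, 229.2]
orientation: [[-0.955, -0.295, -0.0], [-0.295, 0.955, -0.0], [0.0, -0.0, -1.0]]
force: [1.2, -0.6, -2.9]
grip_width: 29.2
gripper_force: 60.5
```

```bash
python3 st.py
```

```text
14.4 [ 5.8727e+02  2.1029e+02  2.2924e+02  6.5000e-01 -7.2000e-01 -3.3800e+00
 -3.1000e-01 -3.8000e-01  3.0000e-02  2.9390e+01]
```

>>> apply_moves:
  deltas: [0, 0, 0, -0.01, -0.02, 0.1, 0.2, 0, 0, 0, -0.01, -0.02, 0.2, 0.2, 0, 0, 0, -0.01, -0.02, 0.3, 0.2, 0, 0, 0, -0.01, -0.02, 0.4, 0.2, 0, 0, 0, -0.01, -0.02, 0.5, 0.2, 0, 0, 0, -0.01, -0.02, 0.6, 0.2, 0, 0, 0, -0.01, -0.02, 0.7, 0.2, 0, 0, 0, -0.01, -0.02, 0.8, 0.2, 0, 0, 0, -0.01, -0.02, 0.9, 0.2, 0, 0, 0, -0.01, -0.02, 1.0, 0.2]

```text
time: 15.65
ee_pos: [587.6, 210.3, 221.0]
orientation: [[-0.955, -0.296, 0.001], [-0.296, 0.955, 0.001], [-0.001, 0.0, -1.0]]
force: [-3.4, -0.4, 7.1]
grip_width: 29.3
gripper_force: 61.8
```

```bash
python3 st.py
```

```text
15.8 [ 5.8761e+02  2.1029e+02  2.2086e+02 -2.8300e+00 -7.0000e-02  7.2400e+00
 -1.9000e-01  1.2100e+00 -2.0000e-02  2.9260e+01]
```

The plug is moving at about 10 N. I continue down with a small -x correction.

>>> apply_moves:
  deltas: [0, 0, 0, 0.02, 0.01, 0.1, 0.2, 0, 0, 0, 0.03, 0.01, 0.2, 0.2, 0, 0, 0, 0.03, 0.01, 0.3, 0.2, 0, 0, 0, 0.03, 0.01, 0.4, 0.2, 0, 0, 0, 0.03, 0.01, 0.5, 0.2, 0, 0, 0, 0.03, 0.01, 0.6, 0.2, 0, 0, 0, 0.03, 0.01, 0.7, 0.2, 0, 0, 0, 0.03, 0.01, 0.8, 0.2, 0, 0, 0, 0.03, 0.01, 0.9, 0.2, 0, 0, 0, 0.03, 0.01, 1.0, 0.2]

```text
time: 17.05
ee_pos: [587.5, 210.3, 211.1]
orientation: [[-0.955, -0.296, 0.002], [-0.296, 0.955, 0.001], [-0.002, 0.0, -1.0]]
force: [-2.9, -0.5, 8.1]
grip_width: 29.5
gripper_force: 61.8
```

```bash
python3 st.py
```

```text
17.2 [ 5.8751e+02  2.1030e+02  2.1099e+02 -2.6500e+00 -9.6000e-01  7.1800e+00
 -3.1000e-01  9.9000e-01 -2.0000e-02  2.8990e+01]
```

Expected seating is at TCP z ≈ 207, so I go the rest of the way and look for the force rise.

>>> apply_moves:
  deltas: [0, 0, 0, 0.02, 0.01, 0.1, 0.2, 0, 0, 0, 0.02, 0.01, 0.2, 0.2, 0, 0, 0, 0.02, 0.01, 0.3, 0.2, 0, 0, 0, 0.02, 0.01, 0.37, 0.2, 0, 0, 0, 0.02, 0.01, 0.42, 0.2]

```text
time: 17.82
ee_pos: [587.5, 210.3, 207.6]
orientation: [[-0.955, -0.296, 0.003], [-0.296, 0.955, 0.001], [-0.003, -0.0, -1.0]]
force: [-3.9, -1.2, 14.6]
grip_width: 29.3
gripper_force: 62.4
```

```bash
python3 st.py
```

```text
17.98 [ 5.8749e+02  2.1030e+02  2.0763e+02 -3.7400e+00 -1.3400e+00  1.1980e+01
 -5.3000e-01  1.5600e+00 -1.0000e-02  2.9160e+01]
```

>>> apply_moves:
  deltas: [0, 0, 0, 0.03, 0.01, 0.05, 0.2, 0, 0, 0, 0.03, 0.01, 0.1, 0.2, 0, 0, 0, 0.03, 0.01, 0.1, 0.2]

```text
time: 18.35
ee_pos: [587.5, 210.3, 207.6]
orientation: [[-0.955, -0.296, 0.004], [-0.296, 0.955, 0.001], [-0.004, -0.0, -1.0]]
force: [-5.4, -1.8, 16.5]
grip_width: 29.0
gripper_force: 63.0
```

```bash
python3 st.py
```

```text
18.5 [ 5.8747e+02  2.1031e+02  2.0758e+02 -4.9400e+00 -1.8700e+00  1.6620e+01
 -6.7000e-01  2.0600e+00 -5.0000e-02  2.9310e+01]
```

z no longer moves while force climbs, so the collar is seated. One firmer press, then I unload the arm, open and look.

>>> apply_moves:
  deltas: [0, 0, 0, 0.03, 0.01, 0.1, 0.2, 0, 0, 0, 0.03, 0.01, 0.18, 0.2, 0, 0, 0, 0.03, 0.01, 0.18, 0.2]

```text
time: 18.88
ee_pos: [587.5, 210.3, 207.5]
orientation: [[-0.955, -0.297, 0.005], [-0.297, 0.955, 0.001], [-0.005, -0.0, -1.0]]
force: [-8.3, -1.7, 26.0]
grip_width: 29.2
gripper_force: 64.4
```

```bash
python3 st.py; python3 - <<'E'
from plant import *
from h import *
d={n:get_image(n) for n in("scene","wrist")};w=d["wrist"]["frame"]
f=lambda a:cv2.resize(a,(400,400),interpolation=2)
cv2.imwrite("pics/c7.png",np.hstack([f(d["scene"]["frame"][180:260,290:370,::-1]),f(w[150:330,190:370,::-1])]))
E
```

```text
19.02 [ 5.8749e+02  2.1031e+02  2.0752e+02 -8.4800e+00 -2.1000e+00  2.5400e+01
 -9.3000e-01  3.4000e+00 -7.0000e-02  2.9180e+01]
```

View pics/c7.png

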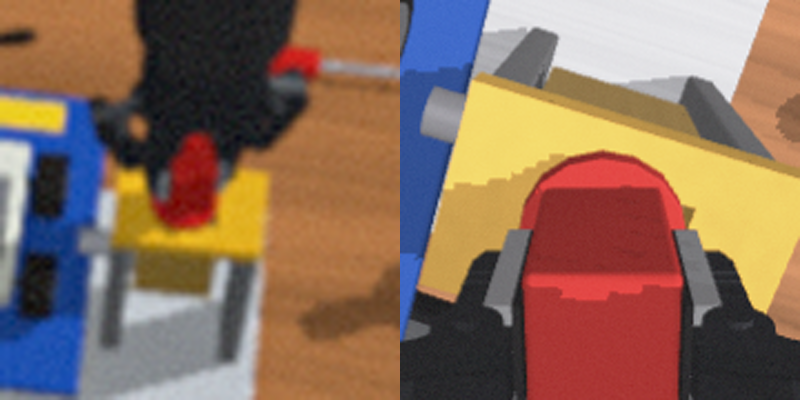

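The collar sits on the bridge in both views. I unload, then open and lift.

>>> apply_moves:
  deltas: [0, 0, 0, 0, 0, -0.2, 0.2, 0, 0, 0, 0, 0, -0.4, 0.2, 0, 0, 0, 0, 0, -0.4, 0.2]

```text
time: 19.5
ee_pos: [587.2, 210.3, 207.6]
orientation: [[-0.955, -0.296, 0.002], [-0.296, 0.955, 0.0], [-0.002, -0.0, -1.0]]
force: [-0.0, -1.3, 6.5]
grip_width: 29.4
gripper_force: 61.8
```

```bash
python3 st.py
```

```text
19.65 [ 5.8718e+02  2.1030e+02  2.0762e+02  4.6000e-01 -2.1800e+00  7.8100e+00
 -7.1000e-01 -2.5000e-01  1.0000e-02  2.9370e+01]
```

>>> apply_moves:
  deltas: [0, 0, 0, 0, 0, -0.1, 0.2, 0, 0, 0, 0, 0, -0.1, 0.6, 0, 0, 0, 0, 0, -0.1, 0.7, 0, 0, 0, 0, 0, -0.1, 0.7, 0, 0, 0, 0, 0, -0.1, 0.7]

```text
time: 20.27
ee_pos: [586.1, 210.3, 207.2]
orientation: [[-0.955, -0.295, -0.0], [-0.295, 0.955, -0.0], [0.0, 0.0, -1.0]]
force: [-0.2, -0.8, -0.3]
grip_width: 59.5
gripper_force: 0.0
```

>>> apply_moves:
  deltas: [0, 0, 0, 0, 0, -1, 0.7, 0, 0, 0, 0, 0, -4, 0.7, 0, 0, 0, 0, 0, -9, 0.7, 0, 0, 0, 0, 0, -12, 0.7, 0, 0, 0, 5, 0, -12, 0.7, 0, 0, 0, 10, 0, -12, 0.7, 0, 0, 0, 14, 0, -12, 0.7, 0, 0, 0, 14, 0, -12, 0.7]

```text
time: 21.28
ee_pos: [450.8, 168.1, 329.4]
orientation: [[-0.955, -0.296, 0.003], [-0.296, 0.955, 0.003], [-0.003, 0.002, -1.0]]
force: [0.3, -0.3, 0.1]
grip_width: 59.9
gripper_force: 0.0
```

```bash
python3 st.py; python3 - <<'E'
from plant import *
from h import *
d={n:get_image(n) for n in("scene","wrist","top")};w=d["wrist"]["frame"];pickle.dump(d,open("im3.pkl","wb"))
f=lambda a:cv2.resize(a,(400,300),interpolation=2)
cv2.imwrite("pics/c8.png",np.vstack([np.hstack([f(d["scene"]["frame"][180:270,240:360,::-1]),f(w[:,:,::-1])]),np.hstack([f(d["top"]["frame"][:,:,::-1]),f(d["scene"]["frame"][:,:,::-1])])]))
C={}
for n,b in(("top",(240,225,310,265)),("scene",(255,185,315,215))):
    h=cv2.cvtColor(d[n]["frame"],cv2.COLOR_RGB2HSV);m=cv2.inRange(h,(20,120,100),(34,255,255));k=np.zeros_like(m);k[b[1]:b[3],b[0]:b[2]]=255
    c=max(cv2.findContours(m&k,0,1)[0],key=cv2.contourArea);M=cv2.moments(c);C[n]=(M["m10"]/M["m00"],M["m01"]/M["m00"]);print(n,C[n])
E
```

```text
21.43 [ 4.5250e+02  1.6895e+02  3.2867e+02  1.0000e-02  3.0000e-02  1.7000e-01
  2.0000e-02 -1.0000e-02 -0.0000e+00  5.9800e+01]
top (270.7478716437459, 243.48853962017026)
scene (287.6136363636364, 201.6030303030303)
```

View pics/c8.png

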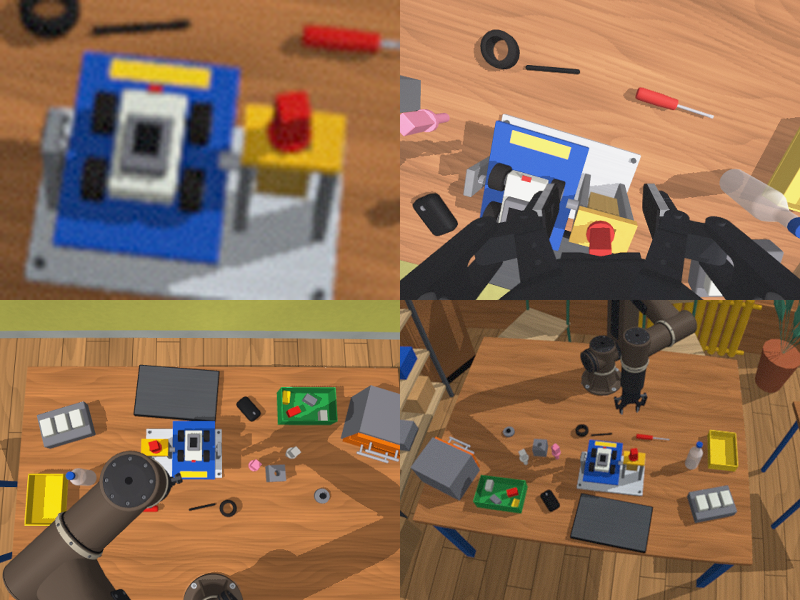

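The pin stands home on the bridge, the table strip is unmoved (still level), the other objects are in place, and the arm is clear. Handing in.

```bash
python3 -c "
from plant import *
print(sign_off())"
```

```text
the job is handed in; nothing more can be done
None
```

The blue table is pushed level and locked: the red pin is in the brass block's hole with its collar on the bridge, the gripper is clear, and the job is handed in at about 21 s.

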